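# Turn the tracer's stylus bar end for end

### The job

One of the two frame tracers on the bench holds a stylus bar with a small flat wheel at one end and a pin at the other; at present its pin sticks out of the front and the wheel lies in the bay behind. Lift that bar out by its black grip, turn it end for end, and set it fully down in the same seat so that the wheel sticks out of the front, then let go. Leave the bar in the other tracer, which has pins at both ends, where it is.

Things in the scene. Friction and masses are not known exactly. Their poses are not given: they have to be found in the camera images.
- bar_grip (a point): Centre of the black grip of the bar to turn (150 g). Bar: upright square post 24 x 24 x 64 mm with an 8 mm level steel shank through its foot. The black grip is the post's upper 36 mm; this point is on the post's axis, 46 mm above its underside, 18 below its top. Grip any two opposite faces. z up, +x along the shank to the wheel, -x to the pin (tip 62 mm from the axis); faces look along x, y.
- bar_wheel (a point): Centre of the flat steel wheel at one end of that bar: a level disc 32 mm across, 6 mm thick, 50 mm along the bar's +x from the post's axis and 9 mm above the post's underside (as is the shank's axis). Axes as the bar's.
- tracer: White tracer holding this bar, fixed. Origin on the bench under the seat's centre; z up, -x out of the front. Seat floor 12 mm up (seated grip centre 58 mm up). Walls at x = -21, 21 mm, 8 thick, tops 32 mm up, have open slots 18 wide at y = 0 for the shank; post has 5 mm play in x. Open rear bay x 25 to 79 mm, 52 wide, walls 32 mm up. Behind it the housing to x = 129, 90 wide, 60 tall.
- other_bar_grip (a point): Centre of the black grip of the other bar, in a second tracer of the same form. Same post and shank, but a pin at both ends. To be left alone.
Not all that is in view belongs to the job. Leave any purple or yellow look-alike of the part that bears bar_grip alone.

How it is judged:
By the outcome, as a careful person would: the job done as asked, in the order asked, and still so for the second after the job is handed in, with the robot touching nothing.
It also fails if it takes over 37 s, if anything falls off the work surface, if the arm or the gripper's body presses on something with over 40 N, if the wrist force passes 120 N, or if a joint passes its speed limit or range.

### The arm

A 6-joint arm with a two-finger parallel gripper is mounted at the origin on the work surface. World frame = base frame: x ahead of the robot, y to its left, z up, the work surface at z = 0. Lengths are in mm, angles in rad, forces in N, time in s.
With the tool pointing down it reaches from about 350 to 975 mm from the base axis. Payload 17.4 kg.
Tool frame: the origin (TCP) lies midway between the tips of the shut fingers; the grasp point (between the pads) lies 19 mm behind it; z points along the fingers, y is the line along which they close (so a half turn about z gives the same grasp; the last joint's range is limited). The gripper opens to 85 mm and grips with 20 to 120 N. Pads are 22 mm wide; open, the fingers measure 114 mm over their backs; the gripper's body (76 mm by 85 mm) begins 54 mm behind the grasp point. The pads swing forward as they close: fully open they stand 13 mm farther back than shut.
Start: joints at [-1.32, 0.116, 1.442, -0, 1.584, -0.038], TCP at [192.232, -647.054, 231.303] pointing down, gripper open.
Joint ranges: [-2.83, 2.83], [-0.83, 2.19], [0.07, 2.5], [-1.14, 4.28], [0.01, 3], [-2.97, 2.97]. Speed limits (rad/s): [1.89, 1.89, 2.22, 3.14, 3.14, 3.14].

### API

Orientations are given as a 3x3 rotation matrix whose columns are the frame's x, y, z axes.
In Python, from bench import r, imaging, order gives the robot as it stands.
- The arm moves only by the tool jog_arm, never from a script. Its argument "moves" is a list of rows, each an object with "turn": the turn, a rotation vector about the tool's x, y, z in degrees, a list of three; "xyz": the shift along the tool's x, y, z in cm, a list of three; "claw": the finger opening in cm, from 0 to 8.54. In form: [{"turn": [rx, ry, rz], "xyz": [tx, ty, tz], "claw": claw}, ...]. A call has 1 to 12 rows; each row is the pose to reach, as a shift and turn from the pose commanded when the call began, along the tool's axes at that moment; what a row does not reach only later rows make up. A row lasts 1/12 s, in which the tool goes at most 41.7 mm and 7.16 degrees, less where a joint would pass 70% of its speed; a pose out of reach is approached as far as the arm can. A call with a gripper value outside its range is refused whole. The fingers move at their own pace and stop on an object; "force" is the grip in N (left out, the last holds). Time passes only in rows, so rows that repeat a pose let the fingers close. It gives the time, the measured TCP pose, the force, the opening and the grip force at its end, in the units of the state.
- r.read_state(): the state, without advancing time (a new reading comes with each control period).
- imaging.read_camera(name): name is "scene" or "side" or "wrist"; returns (picture, depth): 400x640x3 uint8, red, green, blue; 400x640 float32, mm along the optical axis (not along the pixel's ray), 0 where there is no reading.
- imaging.calibration(name): a dict with "mtx" (3x3 intrinsics, pixels), "camera_from_world" (4x4, takes a point from world to camera coordinates); the wrist camera has in their place "mount" (4x4, takes a point from camera to tool coordinates, whose origin is the TCP and whose axes are the flange's). Camera axes: x right, y down, z forward; pixel columns grow to the right and rows downward; lengths in mm; the calibration is good to about 2 mm. A picture is of the moment at which its call begins: read the wrist's pose just before it. calibration takes no time and is no camera call.
- order.sign_off(): hands the job in; it is judged then, once.
Trained networks look in the newest picture that a camera, given by its name, has taken for a name from the list of things; names that differ only in an ending like _2 or _b are one class to them, and where a whole thing is asked for, a point or a joint stands for the part that bears it (a point fixed in the world has none). Each returns a list of dicts, best first, with "p" (0 to 1); they miss things now and then, are a little off and sometimes report something else, mostly with a low value. They report only what shows in the picture. A call takes as long as a camera call. They do not tell look-alikes from the thing itself.
- imaging.trace(camera, target): "mask" (400x640 bool, what is visible of it).
- imaging.pinpoint(camera, target): "xyz" ([x, y, z] in mm, in world coordinates, good to about 4 mm: a listed point, or the origin of a listed thing).
The state is a dict: "t": time; "q": joint angles; "qvel": joint speeds; "effort": joint torques, N m; "eef_pos": TCP position; "orientation": TCP orientation; "force": force on the tool from outside, world axes, zero at the start; "moment": the same for the moment, N m; "gripper_width": finger opening in mm; "gripper_force": force on a finger pad.
Only numpy, scipy, OpenCV 4.12 (cv2) and the standard library are available. Lean on these libraries where they do the work, as an engineer would, in place of code of your own. Each camera call takes 0.05 s, during which the arm holds its last target. There are 200 camera calls.

## Working session

There is one attempt and no reset: what is moved stays moved. The work goes in short steps, Python scripts to look and compute and a tool call to move; the robot and the scene stay as the last step left them, time stands still between calls to the robot, and variables do not carry over. Pictures are saved under pics/ and viewed, at most 10 in all, crops included, and the job is handed in when it is done.

Besides the shell and the picture viewer there is one more tool, called after "Request:" as a command line: name --argument value ..., lists and objects as JSON in quotes. jog_arm: Moves the arm, as the interface text tells. Its arguments: {"type":"object","properties":{"moves":{"type":"array","items":{"type":"object","properties":{"turn":{"type":"array","items":{"type":"number"}},"xyz":{"type":"array","items":{"type":"number"}},"claw":{"type":"number"}}}},"force":{"type":"number"}},"required":["moves"]}

```bash
mkdir -p pics; python3 - <<'E'
from bench import r, imaging, order
import cv2, numpy as np
s=r.read_state(); print(s['t'],s['eef_pos'],np.round(s['orientation'],3))
ims=[]
for c in ['scene','side']:
    im,d=imaging.read_camera(c); ims.append(im)
    np.savez(f'{c}.npz',im=im,d=d)
    for t in ['bar_grip','bar_wheel','tracer','other_bar_grip']:
        for o in imaging.pinpoint(c,t): print(c,t,round(o['p'],2),np.round(o['xyz'],1))
cv2.imwrite('pics/a.png',ims[0][:,:,::-1]);cv2.imwrite('pics/b.png',ims[1][:,:,::-1])
E
```

```text
0.0 [ 192.19254542 -646.87741556  230.59200347] [[ 0.959  0.285 -0.   ]
 [ 0.285 -0.959  0.001]
 [ 0.    -0.001 -1.   ]]
scene bar_grip 0.92 [607.6 -19.4  47. ]
scene bar_grip 0.79 [ 348.5 -167.4   47.7]
scene bar_grip 0.79 [ 174.6 -325.3   47.5]
scene bar_grip 0.68 [ 519.1 -168.4   57.4]
scene bar_grip 0.65 [ 570.2 -324.9   46.8]
scene bar_wheel 0.72 [571.5 -53.3  11.5]
scene bar_wheel 0.67 [ 564.7 -164.6   19.9]
scene bar_wheel 0.65 [ 131.1 -297.8    6.1]
scene bar_wheel 0.6 [ 524.1 -314.6    7.5]
scene tracer 0.7 [ 5.187e+02 -1.708e+02  2.000e-01]
scene other_bar_grip 0.74 [566.4 241.7  60.1]
side bar_grip 0.88 [605.6 -15.7  46.2]
side bar_grip 0.76 [ 517.  -165.7   55.9]
side bar_grip 0.74 [ 573.4 -328.2   47.5]
side bar_wheel 0.8 [567.4 -49.2  12.5]
side bar_wheel 0.73 [ 527.9 -313.7    8.8]
side bar_wheel 0.72 [ 334.4 -213.8    7.5]
side bar_wheel 0.57 [ 566.6 -161.6   20.8]
side tracer 0.92 [ 512.8 -171.2    2.9]
side other_bar_grip 0.96 [566.5 245.5  59.9]
```

View pics/a.png

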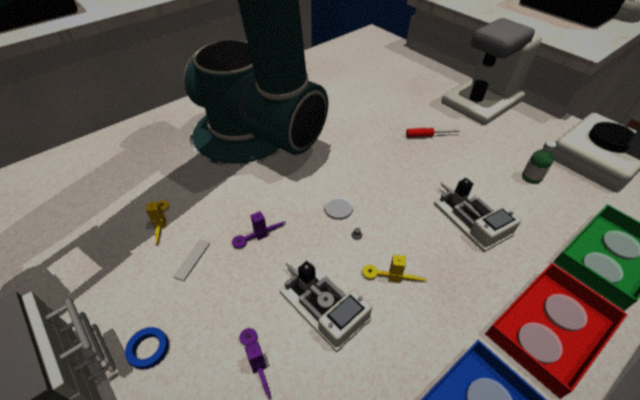

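```bash
cat > h.py <<'E'
import numpy as np, cv2
from bench import imaging
def proj(c,p):
    k=imaging.calibration(c);T=np.array(k['camera_from_world']);q=T[:3,:3]@np.array(p)+T[:3,3];u=np.array(k['mtx'])@q;return u[:2]/u[2]
def cloud(c,d):
    k=imaging.calibration(c);T=np.linalg.inv(np.array(k['camera_from_world']));M=np.array(k['mtx'])
    v,u=np.mgrid[:d.shape[0],:d.shape[1]]
    P=np.stack([(u-M[0,2])/M[0,0]*d,(v-M[1,2])/M[1,1]*d,d],-1)
    return P@T[:3,:3].T+T[:3,3]
E
python3 - <<'E'
from h import *
out=[]
for c in ['scene','side']:
    z=np.load(c+'.npz');im=z['im'];P=cloud(c,z['d'])
    u=proj(c,[530,-167,40]).astype(int);print(c,u)
    x0,y0=max(u[0]-70,0),max(u[1]-60,0)
    out.append(cv2.resize(im[y0:y0+120,x0:x0+140],(560,480)[::1] if 0 else (400,343),interpolation=cv2.INTER_CUBIC))
    near=(np.hypot(P[...,0]-518,P[...,1]+167)<150)&(z['d']>0)
    # top of post: z ~76
    near2=(np.hypot(P[...,0]-518,P[...,1]+167)<40)&(z['d']>0)
    m=near2&(P[...,2]>70);q=P[m];print('posttop',m.sum(),q.mean(0),q.min(0),q.max(0))
    if len(q)>3: 
        rc=cv2.minAreaRect(q[:,:2].astype(np.float32));print(rc)
    m=near&(abs(P[...,2]-60)<5)&(np.hypot(P[...,0]-518,P[...,1]+167)>60);q=P[m]
    if len(q)>3:print('housing',m.sum(),cv2.minAreaRect(q[:,:2].astype(np.float32)),np.median(q[:,2]))
cv2.imwrite('pics/c.png',np.hstack(out)[:,:,::-1])
E
```

```text
scene [312 282]
posttop 162 [ 514.63916077 -169.8100687    74.85872369] [ 501.70756921 -182.13266458   70.02277443] [ 525.70415738 -157.02888399   79.94456511]
((513.86181640625, -169.15975952148438), (24.017715454101562, 24.278703689575195), 6.096953868865967)
housing 907 ((617.4279174804688, -165.3905792236328), (46.071372985839844, 86.12845611572266), 2.4758238792419434) 57.90634877291768
side [280 157]
posttop 73 [ 512.84520507 -166.61253432   75.31714097] [ 501.08712966 -183.23944226   70.09366488] [ 525.00404901 -155.04580874   81.27944461]
((513.2756958007812, -169.21621704101562), (23.410491943359375, 28.159517288208008), 4.712234973907471)
housing 340 ((607.0562133789062, -216.3115692138672), (195.3861541748047, 58.751556396484375), 82.16117858886719) 58.2379161240753
```

View pics/c.png

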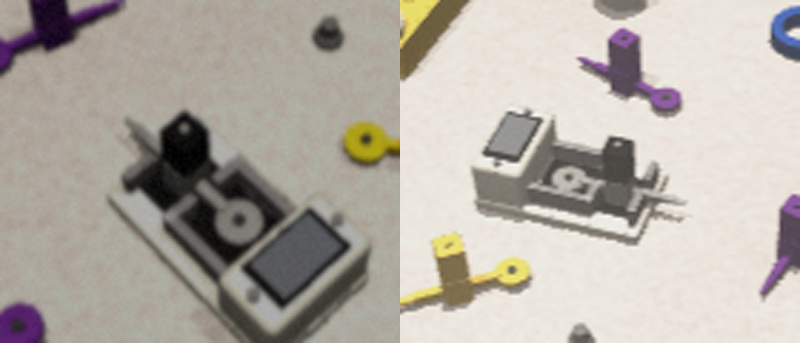

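Candidates in the scene picture:
- White tracer at (325,300), post at (307,270), with a steel wheel in its bay at (322,300) and a pin out of the front.
- Second tracer at (475,210), with pins at both ends.
- Purple look-alikes at (260,225) and (255,350), and yellow ones at (157,212) and (397,268).

The bar at (307,270) fits, and the crop confirms it: black grip, wheel in the bay, pin in front. Seat is at about (514,-169), yaw about 2.5°. I'll move to hover above it.

Request:
jog_arm --moves '[{"turn":[0,0,-76],"xyz":[44.5,-36.7,4],"claw":8.5},{"turn":[0,0,-76],"xyz":[44.5,-36.7,4],"claw":8.5},{"turn":[0,0,-76],"xyz":[44.5,-36.7,4],"claw":8.5},{"turn":[0,0,-76],"xyz":[44.5,-36.7,4],"claw":8.5},{"turn":[0,0,-76],"xyz":[44.5,-36.7,4],"claw":8.5},{"turn":[0,0,-76],"xyz":[44.5,-36.7,4],"claw":8.5},{"turn":[0,0,-76],"xyz":[44.5,-36.7,4],"claw":8.5},{"turn":[0,0,-76],"xyz":[44.5,-36.7,4],"claw":8.5},{"turn":[0,0,-76],"xyz":[44.5,-36.7,4],"claw":8.5},{"turn":[0,0,-76],"xyz":[44.5,-36.7,4],"claw":8.5},{"turn":[0,0,-76],"xyz":[44.5,-36.7,4],"claw":8.5},{"turn":[0,0,-76],"xyz":[44.5,-36.7,4],"claw":8.5}]'

```text
t: 1.5
eef_pos: [471.4, -231.3, 197.0]
orientation: [[-0.05, 0.999, 0.001], [0.999, 0.05, -0.0], [-0.0, 0.001, -1.0]]
force: [0.1, -0.5, -0.3]
gripper_width: 84.9
gripper_force: 0.0
```

Request:
jog_arm --moves '[{"turn":[0,0,0],"xyz":[6.0,4.5,0],"claw":8.5},{"turn":[0,0,0],"xyz":[6.0,4.5,0],"claw":8.5},{"turn":[0,0,0],"xyz":[6.0,4.5,0],"claw":8.5},{"turn":[0,0,0],"xyz":[6.0,4.5,0],"claw":8.5},{"turn":[0,0,0],"xyz":[6.0,4.5,0],"claw":8.5}]'

```text
t: 1.92
eef_pos: [512.9, -171.4, 196.7]
orientation: [[-0.045, 0.999, -0.0], [0.999, 0.045, -0.0], [-0.0, -0.0, -1.0]]
force: [-0.3, 0.5, 0.2]
gripper_width: 84.9
gripper_force: 0.0
```

```bash
python3 - <<'E'
from bench import r, imaging
from h import *
s=r.read_state(); R=np.array(s['orientation']);p=np.array(s['eef_pos']);print(s['t'],p,np.round(R,4),np.round(s['q'],3))
im,d=imaging.read_camera('wrist')
k=imaging.calibration('wrist');M=np.array(k['mtx']);T=np.array(k['mount'])
v,u=np.mgrid[:400,:640]
P=np.stack([(u-M[0,2])/M[0,0]*d,(v-M[1,2])/M[1,1]*d,d],-1)@T[:3,:3].T+T[:3,3]
P=P@R.T+p
np.savez('w.npz',im=im,d=d,P=P)
D=np.hypot(P[...,0]-514,P[...,1]+169); ok=d>0
for n,m in [('post',ok&(D<40)&(abs(P[...,2]-76)<5)),('hous',ok&(D>60)&(D<160)&(abs(P[...,2]-60)<5)&(P[...,0]>560)),('walls32',ok&(D<110)&(abs(P[...,2]-32)<3))]:
    q=P[m]; print(n,len(q))
    if len(q)>5: print(np.median(q,0),q.min(0),q.max(0),cv2.minAreaRect(q[:,:2].astype(np.float32)))
for t in ['bar_grip','bar_wheel','tracer']:
    for o in imaging.pinpoint('wrist',t): print(t,round(o['p'],2),np.round(o['xyz'],1))
cv2.imwrite('pics/d.png',im[:,:,::-1])
E
```

```text
1.9167 [ 512.86201086 -171.43061397  196.70570392] [[-4.50e-02  9.99e-01 -2.00e-04]
 [ 9.99e-01  4.50e-02 -2.00e-04]
 [-2.00e-04 -2.00e-04 -1.00e+00]] [-0.37  -0.168  1.776 -0.     1.534 -0.415]
post 912
[ 513.76238956 -167.13621367   77.343683  ] [ 501.1153659  -180.46728796   71.15245108] [ 526.45316108 -155.81077563   80.99324117] ((513.7913818359375, -168.36924743652344), (23.958858489990234, 24.40790367126465), 5.145020484924316)
hous 5529
[ 614.57581368 -162.35397206   59.52811527] [ 563.27996241 -320.698802     55.00795612] [ 642.2482161  -120.61143299   64.99344543] ((608.318359375, -222.18931579589844), (207.88632202148438, 61.014495849609375), 81.76376342773438)
walls32 2234
[ 544.30480456 -157.52483289   33.25366226] [ 487.28844703 -208.7517452    29.02582344] [ 612.25314219 -120.17657368   34.99720627] ((550.6082763671875, -165.79672241210938), (125.52835083007812, 88.14674377441406), 1.430030345916748)
bar_grip 0.9 [ 576.  -325.6   46.9]
bar_grip 0.9 [ 344.2 -166.5   42.7]
bar_grip 0.85 [ 515.7 -167.6   59.7]
bar_wheel 0.84 [569.  -52.   11.2]
bar_wheel 0.84 [ 335.2 -217.1    7.6]
bar_wheel 0.74 [ 554.8 -163.4   18.9]
tracer 0.97 [ 514.1 -167.3   -4.6]
```

View pics/d.png

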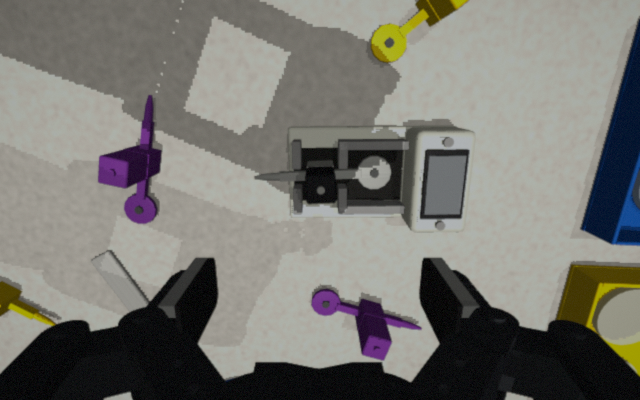

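The wrist view shows the tracer at (385,180), the post top at (320,185) and the wheel at (374,173) in the bay. The yaw still needs refining.

```bash
python3 - <<'E'
from h import *
z=np.load('w.npz');P=z['P'];ok=z['d']>0
X,Y,Z=P[...,0],P[...,1],P[...,2]
def comp(m,seed):
    n,l=cv2.connectedComponents(m.astype(np.uint8));return l==l[seed[1],seed[0]]
h=comp(ok&(Z>54)&(Z<66),(422,180));q=P[h];print('housing',cv2.minAreaRect(q[:,:2].astype(np.float32)),np.median(q[:,2]))
for n in (5,):
    a=q[:,:2]; 
    # front edge / y edges fits
    e=[a[(abs(a[:,1]-y)<2)][:,0].min() for y in range(-200,-130,4)];f=np.polyfit(np.arange(-200,-130,4),e,1);print('front edge x(y)',f,np.degrees(np.arctan(-f[0])))
b=cv2.minAreaRect(P[comp(ok&(Z>70)&(Z<82),(320,180))][:,:2].astype(np.float32));print('post',b)
zs=np.load('scene.npz');Ps=cloud('scene',zs['d']);m=comp((zs['d']>0)&(Ps[...,2]>54)&(Ps[...,2]<66),(346,313));print('scene h',cv2.minAreaRect(Ps[m][:,:2].astype(np.float32)))
hc=np.array(cv2.minAreaRect(q[:,:2].astype(np.float32))[0])
for yaw in (2.5,4,5):
    c,s=np.cos(np.radians(yaw)),np.sin(np.radians(yaw)); o=hc-104*np.array([c,s]);print(yaw,'origin',o)
    dx,dy=X-o[0],Y-o[1];lx,ly=c*dx+s*dy,-s*dx+c*dy
    w=ok&(abs(Z-32)<4)&(abs(ly)<30)&(abs(ly)>11)&(abs(lx)<35)
    print(np.histogram(lx[w],np.arange(-34,36,2)))
    if yaw==4: print('wall y',[ (round(float(np.percentile(v,1)),1),round(float(np.percentile(v,99)),1)) for v in [ly[ok&(abs(Z-32)<4)&(lx>30)&(lx<70)]]])
wh=comp(ok&(Z>16)&(Z<30)&(np.hypot(X-563,Y+165)<16),(374,162));print('wheel',wh.sum(),P[wh].min(0),P[wh].max(0),cv2.minEnclosingCircle(P[wh][:,:2].astype(np.float32)))
E
```

```text
housing ((616.552490234375, -164.3258819580078), (48.541175842285156, 87.31248474121094), 2.523484468460083) 59.38058637880573
front edge x(y) [-4.39780698e-02  5.85735957e+02] 2.518135212153805
post ((513.7913818359375, -168.36924743652344), (23.958858489990234, 24.40790367126465), 5.145020484924316)
scene h ((617.30078125, -165.5182647705078), (46.819679260253906, 86.10356903076172), 3.384446144104004)
2.5 origin [ 512.65147519 -168.86229824]
(array([ 0,  0,  0,  0, 30, 86, 81, 87, 79,  0,  0,  2,  5,  2,  3,  2,  4,
        2,  4,  4,  4,  5,  3,  1,  0, 36, 80, 88, 99, 63, 22, 24, 24, 20]), array([-34, -32, -30, -28, -26, -24, -22, -20, -18, -16, -14, -12, -10,
        -8,  -6,  -4,  -2,   0,   2,   4,   6,   8,  10,  12,  14,  16,
        18,  20,  22,  24,  26,  28,  30,  32,  34]))
4 origin [ 512.80582901 -171.58055523]
(array([ 0,  0,  0,  0, 18, 87, 93, 91, 73,  0,  0,  1,  4,  4,  3,  2,  2,
        3,  5,  4,  3,  4,  4,  2,  0, 34, 94, 93, 82, 67, 23, 28, 20, 20]), array([-34, -32, -30, -28, -26, -24, -22, -20, -18, -16, -14, -12, -10,
        -8,  -6,  -4,  -2,   0,   2,   4,   6,   8,  10,  12,  14,  16,
        18,  20,  22,  24,  26,  28,  30,  32,  34]))
wall y [(-160.2, 34.4)]
5 origin [ 512.94824163 -173.3900792 ]
(array([ 0,  0,  0,  0, 21, 82, 86, 85, 59,  9,  0,  1,  4,  3,  3,  3,  2,
        3,  3,  6,  3,  4,  3,  3,  0, 38, 80, 84, 96, 72, 21, 20, 20, 25]), array([-34, -32, -30, -28, -26, -24, -22, -20, -18, -16, -14, -12, -10,
        -8,  -6,  -4,  -2,   0,   2,   4,   6,   8,  10,  12,  14,  16,
        18,  20,  22,  24,  26,  28,  30,  32,  34]))
wheel 864 [ 547.41144202 -179.91585455   20.63057078] [ 578.59530134 -149.17767847   29.03014831] ((562.9671020507812, -164.68838500976562), 15.785669326782227)
```

Request:
jog_arm --moves '[{"turn":[0,0,0],"xyz":[0.27,0.07,4],"claw":8.5},{"turn":[0,0,0],"xyz":[0.27,0.07,8],"claw":8.5},{"turn":[0,0,0],"xyz":[0.27,0.07,11],"claw":8.5},{"turn":[0,0,0],"xyz":[0.27,0.07,13.5],"claw":8.5},{"turn":[0,0,0],"xyz":[0.27,0.07,15],"claw":8.5},{"turn":[0,0,0],"xyz":[0.27,0.07,15.6],"claw":8.5},{"turn":[0,0,0],"xyz":[0.27,0.07,15.6],"claw":6},{"turn":[0,0,0],"xyz":[0.27,0.07,15.6],"claw":4}]'

```text
t: 2.78
eef_pos: [513.8, -169.1, 41.7]
orientation: [[-0.044, 0.999, 0.001], [0.999, 0.044, -0.0], [-0.0, 0.001, -1.0]]
force: [-0.8, 1.1, 0.2]
gripper_width: 63.4
gripper_force: 0.0
```

Request:
jog_arm --force 30 --moves '[{"xyz":[0,0,0],"turn":[0,0,0],"claw":1.5},{"xyz":[0,0,0],"turn":[0,0,0],"claw":1.5},{"xyz":[0,0,0],"turn":[0,0,0],"claw":1.5},{"xyz":[0,0,0],"turn":[0,0,0],"claw":1.5},{"xyz":[0,0,0],"turn":[0,0,0],"claw":1.5},{"xyz":[0,0,0],"turn":[0,0,0],"claw":1.5},{"xyz":[0,0,0],"turn":[0,0,0],"claw":1.5},{"xyz":[0,0,0],"turn":[0,0,0],"claw":1.5}]'

```text
t: 3.45
eef_pos: [514.1, -168.7, 41.8]
orientation: [[-0.045, 0.999, 0.001], [0.999, 0.045, -0.001], [-0.001, 0.001, -1.0]]
force: [-1.3, -0.5, 6.5]
gripper_width: 23.5
gripper_force: 31.2
```

Request:
jog_arm --force 45 --moves '[{"xyz":[0,0,0],"turn":[0,0,0],"claw":1.5},{"xyz":[0,0,-0.5],"turn":[0,0,0],"claw":1.5},{"xyz":[0,0,-1.5],"turn":[0,0,0],"claw":1.5},{"xyz":[0,0,-3],"turn":[0,0,0],"claw":1.5},{"xyz":[0,0,-5],"turn":[0,0,0],"claw":1.5},{"xyz":[0,0,-7],"turn":[0,0,0],"claw":1.5},{"xyz":[0,0,-8.5],"turn":[0,0,0],"claw":1.5},{"xyz":[0,0,-9],"turn":[0,0,0],"claw":1.5},{"xyz":[0,0,-9],"turn":[0,0,0],"claw":1.5}]'

```text
t: 4.2
eef_pos: [514.1, -168.7, 132.5]
orientation: [[-0.045, 0.999, 0.002], [0.999, 0.045, -0.001], [-0.001, 0.002, -1.0]]
force: [0.8, -0.1, -1.5]
gripper_width: 23.6
gripper_force: 44.2
```

```bash
python3 - <<'E'
from bench import r
import numpy as np
s=r.read_state();print(s['t'],s['eef_pos'],np.round(s['q'],3),s['gripper_width'],s['force'])
E
```

```text
4.2 [ 514.12189915 -168.72234378  132.45096508] [-0.364 -0.135  1.852 -0.     1.422 -0.409] 23.625262316317222 [ 0.82659989 -0.05154586 -1.4661483 ]
```

Request:
jog_arm --moves '[{"xyz":[0,0,0],"turn":[0,0,3],"claw":1.5},{"xyz":[0,0,0],"turn":[0,0,10],"claw":1.5},{"xyz":[0,0,0],"turn":[0,0,17],"claw":1.5},{"xyz":[0,0,0],"turn":[0,0,24],"claw":1.5},{"xyz":[0,0,0],"turn":[0,0,31],"claw":1.5},{"xyz":[0,0,0],"turn":[0,0,38],"claw":1.5},{"xyz":[0,0,0],"turn":[0,0,45],"claw":1.5},{"xyz":[0,0,0],"turn":[0,0,52],"claw":1.5},{"xyz":[0,0,0],"turn":[0,0,59],"claw":1.5},{"xyz":[0,0,0],"turn":[0,0,66],"claw":1.5},{"xyz":[0,0,0],"turn":[0,0,73],"claw":1.5},{"xyz":[0,0,0],"turn":[0,0,80],"claw":1.5}]'

```text
t: 5.2
eef_pos: [513.1, -168.4, 129.4]
orientation: [[0.977, 0.211, -0.002], [0.211, -0.977, 0.001], [-0.001, -0.001, -1.0]]
force: [0.9, 1.6, -1.5]
gripper_width: 23.5
gripper_force: 44.2
```

Request:
jog_arm --moves '[{"xyz":[0,0,0],"turn":[0,0,7],"claw":1.5},{"xyz":[0,0,0],"turn":[0,0,14],"claw":1.5},{"xyz":[0,0,0],"turn":[0,0,21],"claw":1.5},{"xyz":[0,0,0],"turn":[0,0,28],"claw":1.5},{"xyz":[0,0,0],"turn":[0,0,35],"claw":1.5},{"xyz":[0,0,0],"turn":[0,0,42],"claw":1.5},{"xyz":[0,0,0],"turn":[0,0,49],"claw":1.5},{"xyz":[0,0,0],"turn":[0,0,56],"claw":1.5},{"xyz":[0,0,0],"turn":[0,0,63],"claw":1.5},{"xyz":[0,0,0],"turn":[0,0,70],"claw":1.5},{"xyz":[0,0,0],"turn":[0,0,77],"claw":1.5},{"xyz":[0,0,0],"turn":[0,0,84],"claw":1.5}]'

```text
t: 6.2
eef_pos: [513.1, -168.4, 129.4]
orientation: [[0.312, -0.95, -0.002], [-0.95, -0.312, 0.001], [-0.001, 0.001, -1.0]]
force: [-0.8, 0.7, -2.5]
gripper_width: 23.4
gripper_force: 44.2
```

Request:
jog_arm --moves '[{"xyz":[0,0,0],"turn":[0,0,7],"claw":1.5},{"xyz":[0,0,0],"turn":[0,0,13],"claw":1.5},{"xyz":[0,0,0],"turn":[0,0,16],"claw":1.5},{"xyz":[0,0,0],"turn":[0,0,16],"claw":1.5},{"xyz":[0,0,0],"turn":[0,0,16],"claw":1.5}]'

```text
t: 6.62
eef_pos: [513.2, -168.4, 129.8]
orientation: [[0.047, -0.999, -0.001], [-0.999, -0.047, 0.0], [-0.001, 0.001, -1.0]]
force: [0.3, 0.2, -2.1]
gripper_width: 23.6
gripper_force: 44.2
```

```bash
python3 - <<'E'
from bench import r, imaging
from h import *
s=r.read_state(); R=np.array(s['orientation']);p=np.array(s['eef_pos']);print(s['t'],p,np.round(R,4),np.round(s['q'],3),s['gripper_width'])
ims=[]
for c in ['scene','side']:
    im,d=imaging.read_camera(c)
    for t in ['bar_grip','bar_wheel']:
        for o in imaging.pinpoint(c,t):
            if o['xyz'][2]>60:print(c,t,round(o['p'],2),np.round(o['xyz'],1))
    P=cloud(c,d)
    # steel disc top region around expected wheel
    zb=p[2]-29.8 # post underside (TCP 41.8 at seat 12)
    m=(d>0)&(abs(P[...,2]-(zb+12))<5)&(np.hypot(P[...,0]-464,P[...,1]+171)<30);q=P[m]
    if len(q)>5: print(c,len(q),q.mean(0),cv2.minEnclosingCircle(q[:,:2].astype(np.float32)))
    u=proj(c,[490,-169,100]).astype(int);x0,y0=max(u[0]-70,0),max(u[1]-60,0)
    ims.append(cv2.resize(im[y0:y0+120,x0:x0+140],(400,343),interpolation=cv2.INTER_CUBIC))
cv2.imwrite('pics/e.png',np.hstack(ims)[:,:,::-1])
E
```

```text
6.6167 [ 513.24884017 -168.43123729  129.778259  ] [[ 4.650e-02 -9.989e-01 -1.200e-03]
 [-9.989e-01 -4.650e-02  5.000e-04]
 [-5.000e-04  1.200e-03 -1.000e+00]] [-0.364 -0.133  1.855  0.     1.421  2.731] 23.563940248063084
scene bar_grip 0.7 [ 513.  -169.1  143. ]
scene bar_wheel 0.58 [ 464.  -174.1  112.2]
scene 186 [ 464.07673688 -173.4630023   111.18865351] ((469.4118957519531, -171.9346466064453), 21.907377243041992)
side bar_grip 0.63 [ 516.8 -167.4  144.5]
side bar_wheel 0.69 [ 465.  -168.4  107.1]
side 124 [ 467.05343469 -169.16755157  112.10824499] ((470.2640380859375, -167.89324951171875), 23.48347282409668)
```

View pics/e.png

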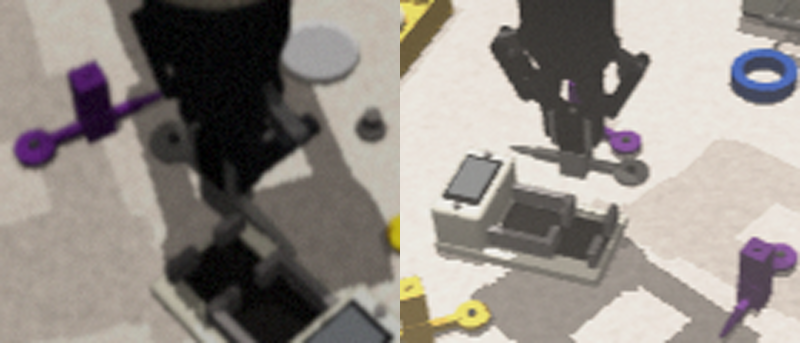

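The bar is turned and level. In the crop's left half the wheel is at (172,142), out over the front, and in the right half it is at (630,172). Now I'll lower it.

Request:
jog_arm --moves '[{"xyz":[0.04,0.03,1.5],"turn":[0,0,0],"claw":1.5},{"xyz":[0.04,0.03,3],"turn":[0,0,0],"claw":1.5},{"xyz":[0.04,0.03,4.5],"turn":[0,0,0],"claw":1.5},{"xyz":[0.04,0.03,5.5],"turn":[0,0,0],"claw":1.5},{"xyz":[0.04,0.03,6.1],"turn":[0,0,0],"claw":1.5},{"xyz":[0.04,0.03,6.4],"turn":[0,0,0],"claw":1.5},{"xyz":[0.04,0.03,6.7],"turn":[0,0,0],"claw":1.5},{"xyz":[0.04,0.03,7],"turn":[0,0,0],"claw":1.5},{"xyz":[0.04,0.03,7.2],"turn":[0,0,0],"claw":1.5},{"xyz":[0.04,0.03,7.2],"turn":[0,0,0],"claw":1.5}]'

```text
t: 7.75
eef_pos: [513.3, -169.0, 58.7]
orientation: [[0.044, -0.999, 0.0], [-0.999, -0.044, -0.0], [0.0, -0.0, -1.0]]
force: [0.5, -1.2, -3.2]
gripper_width: 23.7
gripper_force: 44.2
```

Request:
jog_arm --moves '[{"xyz":[0,0.03,0.4],"turn":[0,0,0],"claw":1.5},{"xyz":[0,0.03,0.8],"turn":[0,0,0],"claw":1.5},{"xyz":[0,0.03,1.2],"turn":[0,0,0],"claw":1.5},{"xyz":[0,0.03,1.5],"turn":[0,0,0],"claw":1.5},{"xyz":[0,0.03,1.6],"turn":[0,0,0],"claw":1.5},{"xyz":[0,0.03,1.6],"turn":[0,0,0],"claw":1.5},{"xyz":[0,0.03,1.6],"turn":[0,0,0],"claw":1.5}]'

```text
t: 8.33
eef_pos: [513.0, -169.0, 42.7]
orientation: [[0.044, -0.999, -0.0], [-0.999, -0.044, 0.0], [-0.0, 0.0, -1.0]]
force: [-0.8, -0.2, -1.1]
gripper_width: 23.5
gripper_force: 44.2
```

Request:
jog_arm --moves '[{"xyz":[0,0,0.05],"turn":[0,0,0],"claw":1.5},{"xyz":[0,0,0.1],"turn":[0,0,0],"claw":1.5},{"xyz":[0,0,0.1],"turn":[0,0,0],"claw":1.5},{"xyz":[0,0,0.1],"turn":[0,0,0],"claw":1.5}]'

```text
t: 8.67
eef_pos: [513.1, -169.0, 41.8]
orientation: [[0.044, -0.999, 0.0], [-0.999, -0.044, -0.0], [0.0, -0.0, -1.0]]
force: [0.3, -0.2, -1.0]
gripper_width: 23.3
gripper_force: 44.3
```

Request:
jog_arm --moves '[{"xyz":[0,0,0.05],"turn":[0,0,0],"claw":1.5},{"xyz":[0,0,0.1],"turn":[0,0,0],"claw":1.5},{"xyz":[0,0,0.1],"turn":[0,0,0],"claw":1.5}]'

```text
t: 8.92
eef_pos: [513.2, -169.1, 41.8]
orientation: [[0.044, -0.999, 0.0], [-0.999, -0.044, -0.0], [0.0, -0.0, -1.0]]
force: [-5.0, 2.3, 11.4]
gripper_width: 23.2
gripper_force: 45.8
```

Floor contact at the grasp height, so the bar is down. I'll release and withdraw.

Request:
jog_arm --moves '[{"xyz":[0,0,-0.1],"turn":[0,0,0],"claw":2.8},{"xyz":[0,0,-0.1],"turn":[0,0,0],"claw":4},{"xyz":[0,0,-0.1],"turn":[0,0,0],"claw":6},{"xyz":[0,0,-0.1],"turn":[0,0,0],"claw":6},{"xyz":[0,0,-0.1],"turn":[0,0,0],"claw":6},{"xyz":[0,0,-1],"turn":[0,0,0],"claw":6},{"xyz":[0,0,-3],"turn":[0,0,0],"claw":6},{"xyz":[0,0,-6],"turn":[0,0,0],"claw":6},{"xyz":[0,0,-10],"turn":[0,0,0],"claw":6},{"xyz":[0,0,-14],"turn":[0,0,0],"claw":6},{"xyz":[0,0,-16],"turn":[0,0,0],"claw":6},{"xyz":[0,0,-16],"turn":[0,0,0],"claw":6}]'

```text
t: 9.92
eef_pos: [514.4, -169.5, 207.2]
orientation: [[0.044, -0.999, 0.007], [-0.999, -0.044, -0.003], [0.003, -0.007, -1.0]]
force: [0.7, -0.2, -0.2]
gripper_width: 60.1
gripper_force: 0.0
```

```bash
python3 - <<'E'
from bench import r, imaging
from h import *
ims=[]
for c in ['scene','side']:
    im,d=imaging.read_camera(c)
    for t in ['bar_grip','bar_wheel','other_bar_grip']:
        for o in imaging.pinpoint(c,t):
            if np.hypot(o['xyz'][0]-500,o['xyz'][1]+169)<70 or 'other' in t: print(c,t,round(o['p'],2),np.round(o['xyz'],1))
    P=cloud(c,d)
    m=(d>0)&(P[...,2]>68)&(P[...,2]<85)&(np.hypot(P[...,0]-513,P[...,1]+169)<20);q=P[m]
    if len(q)>5: print('top',len(q),np.median(q,0),cv2.minAreaRect(q[:,:2].astype(np.float32)))
    u=proj(c,[510,-169,40]).astype(int);x0,y0=max(u[0]-70,0),max(u[1]-60,0)
    ims.append(cv2.resize(im[y0:y0+120,x0:x0+140],(400,343),interpolation=cv2.INTER_CUBIC))
cv2.imwrite('pics/f.png',np.hstack(ims)[:,:,::-1])
E
```

```text
scene bar_grip 0.83 [ 516.2 -171.7   56.7]
scene bar_grip 0.39 [ 466.2 -173.7   20.9]
scene bar_wheel 0.59 [ 466.  -172.    22.9]
scene other_bar_grip 0.66 [565.9 244.4  58.8]
top 169 [ 514.06483868 -169.92519437   74.96292381] ((512.2568359375, -169.06686401367188), (25.065486907958984, 23.28635025024414), 1.8812153339385986)
side bar_grip 0.76 [ 516.3 -165.9   57.9]
side bar_wheel 0.8 [ 467.7 -169.7   22.2]
side other_bar_grip 0.98 [568.4 242.   60.3]
top 88 [ 510.16556573 -164.71676278   74.98596433] ((512.7280883789062, -168.4481964111328), (25.832048416137695, 27.699087142944336), 6.433071136474609)
```

View pics/f.png

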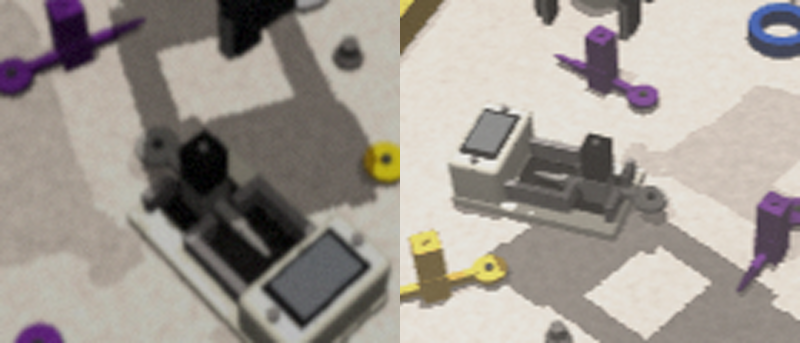

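The bar is seated: the wheel sticks out of the front at (155,145) in the left crop and (652,198) in the right. The pin is in the bay, the post top is at 75 mm as before, and the gripper is clear.

```bash
python3 -c "
from bench import order; print(order.sign_off())"
```

```text
the job is handed in; nothing more can be done
None
```

The bar was turned end for end and set fully down in the same seat with its wheel out of the front, then released; the other tracer's bar was not touched, and the job was handed in at about 10 s.

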